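# Clamp a handle block in the cam vise for filing

## Task

Clamp the long pale handle block in the cam vise so that its free end can be filed: lay it flat between the open jaws with its far end pushed up gently against the end stop, let go of it, then turn the crank until the follower's roller rests on the cam's flat dwell, where the springs hold the block firmly by themselves, and leave it like that. Never let the crank fly back under load, and leave the glue bottle, the marker pen and the file where they lie.

Things in the scene. Friction and masses are not known exactly. Their poses are not given: they have to be found in the camera images.
- handle_block: The workpiece: a plain pale wooden block 45 x 150 x 42 mm (its own x, y, z), about 0.16 kg, lying flat on the bench to the right of the vise, roughly crosswise. Origin: centre of its underside; y runs along its length; either end may go first.
- cam_vise: Low grey machine fixed on the bench: dark steel plate 140 x 230 x 12 mm; left (y+) the nest between a fixed and a moving jaw, right a camshaft with a crank. Origin: centre of the plate's underside; x away from the robot, y to the fixed jaw. The cam under the crank pushes a roller carriage, and this the jaw through two springs, which give 6 mm and press with about 50 N.
- nest (a point): Where the block's origin lies when seated and clamped: on the plate's top, 12 mm above the bench. x to the end stop (its face at x = +75 mm; the block lies along x), y to the fixed jaw (face at y = +22.5 mm). Open, the moving jaw's face is at y = -30.5 mm: 8 mm of play. Jaws cover x = +3 to +71 mm, 40 mm high; nearer, the block's sides are free to grip. Plate carries from x = -45 mm on.
- end_stop: Upright grey steel plate across the far end of the nest, 70 mm wide and 36 mm high, fixed to the vise. Origin: middle of the lower edge of the face that the block touches; x points away from the block. A push of more than 30 N on it is too hard.
- shaft_axis (a point): On the upright camshaft axis, 62 mm above the bench. Cam, turned counter-clockwise from above: base circle (jaws open; the roller starts here, 5 to 130 degrees before the rise), rise of 14 mm over 95 degrees, dwell (constant radius 36 mm) over 30, fall over 75. Late on the rise the load at the grip climbs to some 8 N and drives the crank back if let go; on the dwell about 1 N, and it stays put.
- crank_grip: Crank's upright black grip, 24 mm across, 48 mm high, free on its pin, on a 58 mm radius about shaft_axis. Origin: centre of its lower end, 62.5 mm above the bench; the arm's top is at 61, the hub's at 66 mm. The arm is clamped on the shaft at an angle that differs each time: the grip's place does not tell where the cam stands.
- glue_bottle: Small white glue bottle, 44 mm across, 125 mm high, standing to the left of the vise; origin at its foot. Leave it alone.
- marker_pen: Marker pen 13 x 127 mm lying on the bench between vise and block, near the front edge; origin under its middle. Leave it alone.
- file: File with a turned wooden handle, 259 mm long, lying along the bench's front edge; origin under its middle. Leave it alone.

How it is judged:
By the outcome, as a careful person would: the job done as asked, in the order asked, and still so for the second after the job is handed in, with the robot touching nothing.
It also fails if it takes over 67 s, if anything falls off the work surface, if the arm or the gripper's body presses on something with over 40 N, if the wrist force passes 120 N, or if a joint passes its speed limit or range.

## Robot

A 6-joint arm with a two-finger parallel gripper is mounted at the origin on a cart in front of the work surface, level with it; the furniture and walls round the work are solid. World frame = base frame: x ahead of the robot, y to its left, z up, the work surface at z = 0. Lengths are in m, angles in rad, forces in N, time in s.
With the tool pointing down it reaches from about 0.35 to 0.975 m from the base axis. Payload 4.9 kg.
Tool frame: the origin (TCP) lies on the centre line of the jaws, within the pads' length; the fingertips stand manip.tip_reach ahead of it and the grasp point (between the pads) is the TCP (manip.tip_reach is the distance from the TCP to the fingertips, in m); z points along the fingers, y is the line along which they close (so a half turn about z gives the same grasp; the last joint's range is limited). The gripper opens to 85 mm and grips with 20 to 120 N. Pads are 22 mm wide; open, the fingers measure 114 mm over their backs; the gripper's body (76 mm by 85 mm) begins 54 mm behind the grasp point. The pads swing forward as they close: fully open they stand 13 mm farther back than shut.
Start: joints at [1.118, 0.053, 1.613, -0, 1.476, -0.119], TCP at [0.205, 0.59, 0.25] pointing down, gripper open.
Joint ranges: [-3.01, 3.01], [-1.01, 2.22], [0.06, 2.58], [-1.02, 4.17], [0.09, 2.62], [-3.14, 3.14]. Speed limits (rad/s): [2.57, 2.57, 3.14, 3.14, 3.14, 3.14].

## Interface

Orientations are given as a unit quaternion [w, x, y, z].
In Python, from plant import manip gives the robot as it stands. The module is installed in compiled form; this text tells all that it offers.
- The arm moves only by the tool move_arm, never from a script. Its argument "rows" is a list of rows, each a list of 7 numbers: the shift along the tool's x, y, z in cm, then the turn, a rotation vector about the tool's x, y, z in degrees, then the opening, from -1 (shut) to 1 (fully open). In form: [[tx, ty, tz, ax, ay, az, jaw], ...]. A call has 1 to 20 rows; each row shifts and turns the commanded pose from where the row before left it, along the tool's axes as they then stand; what a row does not reach is not made up. A row lasts 1/12 s, in which the tool goes at most 41.7 mm and 7.16 degrees, less where a joint would pass 70% of its speed; a pose out of reach is approached as far as the arm can. A call is refused whole if a number of a shift passes 4.17 or a number of a turn 7.16, either way. A call with a gripper value outside its range is refused whole. The fingers move at their own pace and stop on an object; the grip force is fixed at half the most. Time passes only in rows, so rows that do not move let the fingers close. It gives the time, the measured TCP pose, the force, the opening and the grip force at its end, in the units of the state.
- manip.state(): the state, without advancing time (a new reading comes with each control period).
- manip.grab_frame(name): name is "side" or "top"; returns a dict with "img" (400x640x3 uint8, blue, green, red), "mtx" (3x3 intrinsics, pixels), "R" (3x3) and "t" (3): a world point X has camera coordinates R X + t. Camera axes: x right, y down, z forward; pixel columns grow to the right and rows downward; lengths in m; the calibration is good to about 2 mm. A picture is of the moment at which its call begins. There is no depth.
- manip.job_done(): hands the job in; it is judged then, once.
The state is a dict: "time": time; "joint_pos": joint angles; "joint_vel": joint speeds; "joint_efforts": joint torques, N m; "tool_pos": TCP position; "tool_rot": TCP orientation; "contact_force": force on the tool from outside, world axes, zero at the start; "ft_torque": the same for the moment, N m; "gripper_width": opening from 0.0 (shut) to 1.0 (fully open); "grasp_force": force on a finger pad.
Only numpy, scipy, OpenCV 4.12 (cv2) and the standard library are available. Lean on these libraries where they do the work, as an engineer would, in place of code of your own. Each camera call takes 0.05 s, during which the arm holds its last target. There are 200 camera calls.

## Working session

There is one attempt and no reset: what is moved stays moved. The work goes in short steps, Python scripts to look and compute and a tool call to move; the robot and the scene stay as the last step left them, time stands still between calls to the robot, and variables do not carry over. Pictures are saved under pics/ and viewed, at most 10 in all, crops included, and the job is handed in when it is done.

Besides the shell and the picture viewer there is one more tool, called after "Emit:" as a command line: name --pt "numbers of a row" for each row, then --argument value for the rest. move_arm: Moves the arm, as the interface text tells. Its arguments: {"type":"object","properties":{"rows":{"type":"array","items":{"type":"array","items":{"type":"number"}}}},"required":["rows"]}

```bash
mkdir -p pics
python3 - <<'E'
from plant import manip
import cv2,numpy as np
s=manip.state();print({k:np.round(v,3) for k,v in s.items()},manip.tip_reach)
for n in("side","top"):
    f=manip.grab_frame(n);cv2.imwrite(f"pics/{n}0.png",f["img"]);print(n,f["mtx"].tolist(),np.round(f["R"],4).tolist(),f["t"].round(4), (-f["R"].T@f["t"]).round(3))
E
```

```text
{'time': np.float64(0.0), 'joint_pos': array([ 1.118,  0.053,  1.614,  0.   ,  1.476, -0.119]), 'joint_vel': array([-0.001, -0.001,  0.001,  0.001,  0.001, -0.001]), 'joint_efforts': array([-2.0000e-03, -3.9369e+01, -3.7017e+01, -0.0000e+00,  8.0000e-03,
       -0.0000e+00]), 'tool_pos': array([0.205, 0.59 , 0.249]), 'tool_rot': array([-0.   ,  0.166,  0.986, -0.001]), 'contact_force': array([-0.192, -0.304,  0.909]), 'ft_torque': array([ 0.023, -0.023, -0.07 ]), 'grasp_force': np.float64(0.0), 'gripper_width': np.float64(1.0)} 0.019
side [[508.4966066301105, 0.0, 322.5459044842902], [0.0, 508.4966066301105, 203.41182076300552], [0.0, 0.0, 1.0]] [[-0.8498, -0.5271, 0.005], [-0.2076, 0.3259, -0.9223], [0.4846, -0.7848, -0.3864]] [0.4894 0.1443 1.4669] [-0.265  1.362  0.697]
top [[403.57899531222415, 0.0, 318.7948479792008], [0.0, 403.57899531222415, 203.21251387428552], [0.0, 0.0, 1.0]] [[-0.0274, -0.9996, 0.0016], [-0.9858, 0.0267, -0.1656], [0.1655, -0.0061, -0.9862]] [0.1401 0.526  1.1253] [0.336 0.133 1.197]
```

View pics/side0.png

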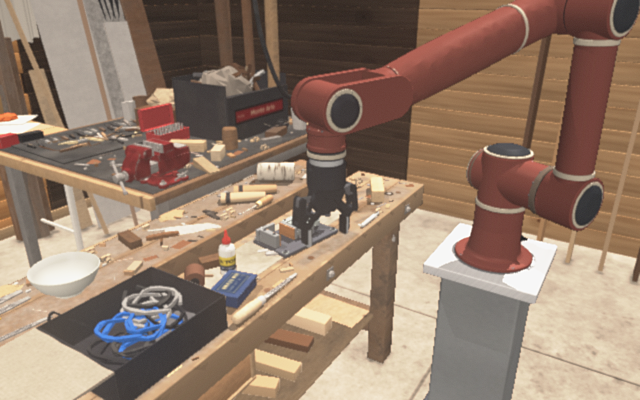

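View pics/top0.png

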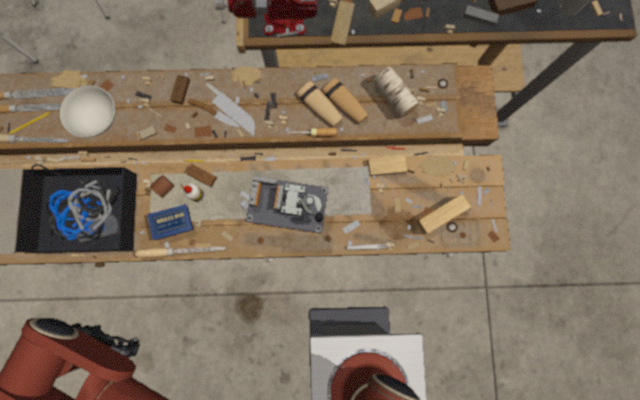

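Side view: the arm hides part of the vise (around 300,235). Top view: vise near (287,205), block probably at (445,213), another pale piece at (388,165), pen at (370,246), glue at (192,190). I'll enlarge both.

Run:
```python
import cv2,numpy as np
a=cv2.imread("pics/top0.png")[165:245,230:350];b=cv2.imread("pics/top0.png")[150:260,340:490]
a=cv2.resize(a,(780,520),interpolation=cv2.INTER_CUBIC);cv2.imwrite("pics/c1.png",a)
b=cv2.resize(b,(750,550),interpolation=cv2.INTER_CUBIC);cv2.imwrite("pics/c2.png",b)
```

```text
(no output)
```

View pics/c1.png

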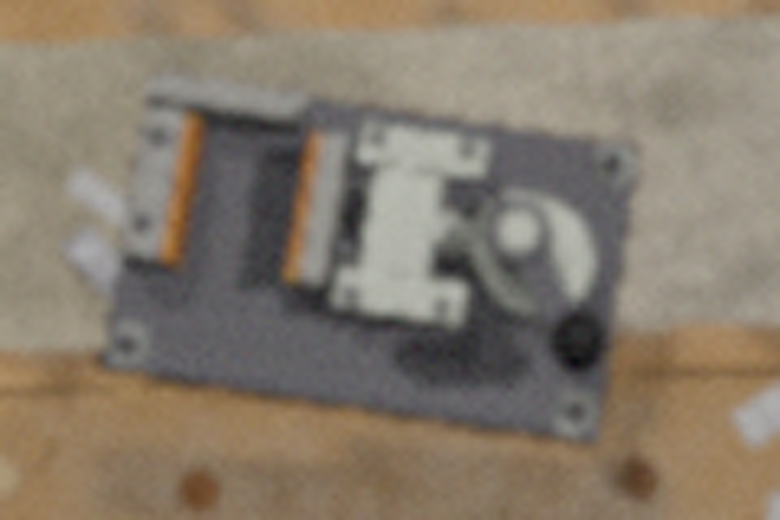

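View pics/c2.png

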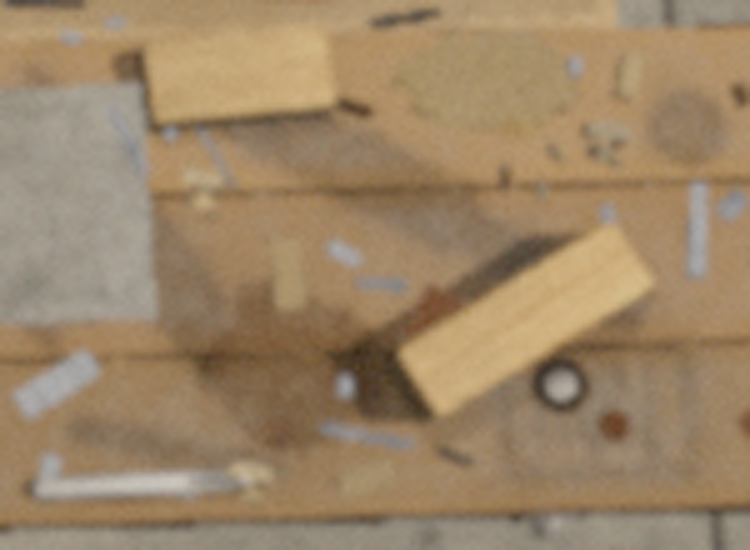

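Crop c1 (scale 6.5, offset 230,165): plate corners near (632,140), (595,440) and (108,365). The orange jaw faces sit at x≈197 and x≈300, the end stop is at the top, the hub at (520,230) and the black grip top at (578,340). The cam's large lobe points right.

Crop c2 (scale 5, offset 340,150): block top corners at (400,350), (612,225), (655,277) and (437,415). The pen is at (140,485).

```bash
cat > h.py <<'E'
import numpy as np,cv2
from plant import manip
def ray(f,px):
    d=f["R"].T@np.linalg.solve(f["mtx"],[px[0],px[1],1.]);return -f["R"].T@f["t"],d
def onz(f,px,z):
    c,d=ray(f,px);return c+d*(z-c[2])/d[2]
def proj(f,X):
    p=f["mtx"]@(f["R"]@np.asarray(X,float)+f["t"]);return p[:2]/p[2]
def tri(fa,pa,fb,pb):
    P=[f["mtx"]@np.c_[f["R"],f["t"]] for f in(fa,fb)]
    h=cv2.triangulatePoints(*P,np.array(pa,float),np.array(pb,float)).ravel();return h[:3]/h[3]
E
python3 - <<'E'
from h import *
t=manip.grab_frame("top");s=manip.grab_frame("side")
c1=lambda x,y:(230+(x+.5)/6.5-.5,165+(y+.5)/6.5-.5)
c2=lambda x,y:(340+(x+.5)/5-.5,150+(y+.5)/5-.5)
B=[onz(t,c2(*p),.042) for p in[(400,350),(612,225),(655,277),(437,415)]]
B=np.array(B);print("block",B.round(4).tolist(),B.mean(0).round(4))
print("sides",[np.linalg.norm(B[i]-B[i-1]).round(4) for i in range(4)])
for b in B:print("side px",proj(s,b).round(1))
d=B[1]+B[2]-B[0]-B[3];print("axis deg",np.degrees(np.arctan2(d[1],d[0])))
P=np.array([onz(t,c1(*p),.012) for p in[(632,140),(595,440),(108,365)]])
print("plate",P.round(4).tolist(),[np.linalg.norm(P[i]-P[i+1]).round(4) for i in(0,1)])
a=P[0]-P[1];b=P[2]-P[1];print("yaw",np.degrees(np.arctan2(a[1],a[0])),np.degrees(np.arctan2(-b[0],b[1])))
c=(P[0]+P[2])/2;print("centre",c.round(4))
print("grip top",onz(t,c1(578,340),.1105).round(4),"hub",onz(t,c1(520,228),.066).round(4), "side",proj(s,onz(t,c1(578,340),.1105)))
for p in[(200,115),(180,265),(308,135),(286,280)]:print("jaw",onz(t,c1(*p),.052).round(4))
for p in[(150,75),(308,97)]:print("stop back top",onz(t,c1(*p),.048).round(4))
E
```

```text
block [[0.4742, -0.1635, 0.042], [0.5441, -0.292, 0.042], [0.5128, -0.3143, 0.042], [0.4361, -0.1821, 0.042]] [ 0.4918 -0.238   0.042 ]
sides [np.float64(0.0424), np.float64(0.1463), np.float64(0.0384), np.float64(0.1528)]
side px [371.1 190.4]
side px [370.  176.6]
side px [379.9 176.4]
side px [383.1 190.9]
axis deg -60.67464885263545
plate [[0.5863, 0.1001, 0.012], [0.4482, 0.1211, 0.012], [0.4883, 0.3413, 0.012]] [np.float64(0.1397), np.float64(0.2239)]
yaw -8.640805651609544 -10.333218030346842
centre [0.5373 0.2207 0.012 ]
grip top [0.4809 0.1279 0.1105] hub [0.5369 0.1518 0.066 ] side [327.07411422 198.27186898]
jaw [0.5944 0.2935 0.052 ]
jaw [0.5269 0.3026 0.052 ]
jaw [0.584  0.2455 0.052 ]
jaw [0.5189 0.2558 0.052 ]
stop back top [0.6143 0.3165 0.048 ]
stop back top [0.6023 0.2457 0.048 ]
```

Emit:
move_arm --pt "-2.45 -3.2 0 0 0 0 1" --pt "-2.45 -3.2 0 0 0 0 1" --pt "-2.45 -3.2 0 0 0 0 1" --pt "-2.45 -3.2 0 0 0 0 1" --pt "-2.45 -3.2 0 0 0 0 1" --pt "-2.45 -3.2 0 0 0 0 1" --pt "-2.45 -3.2 0 0 0 0 1" --pt "-2.45 -3.2 0 0 0 0 1" --pt "-2.45 -3.2 0 0 0 0 1" --pt "-2.45 -3.2 0 0 0 0 1" --pt "-2.45 -3.2 0 0 0 0 1" --pt "-2.45 -3.2 0 0 0 0 1" --pt "-2.45 -3.2 0 0 0 0 1" --pt "-2.45 -3.2 0 0 0 0 1" --pt "-2.45 -3.2 0 0 0 0 1" --pt "-2.45 -3.2 0 0 0 0 1" --pt "-2.45 -3.2 0 0 0 0 1" --pt "-2.45 -3.2 0 0 0 0 1" --pt "-2.45 -3.2 0 0 0 0 1" --pt "-2.45 -3.2 0 0 0 0 1"

```text
time: 1.87
tool_pos: [0.4581, -0.1769, 0.2502]
tool_rot: [0.0, 0.167, 0.986, 0.0]
contact_force: [0.4, 1.2, 0.7]
gripper_width: 1.002
grasp_force: 0.0
```

Run:
```python
from h import *
f=manip.grab_frame("side");cv2.imwrite("pics/side1.png",f["img"])
a=cv2.resize(f["img"][180:270,235:355],(780,585),interpolation=cv2.INTER_CUBIC)
b=cv2.resize(cv2.imread("pics/side0.png")[160:215,345:425],(800,550),interpolation=cv2.INTER_CUBIC)
cv2.imwrite("pics/c3.png",a);cv2.imwrite("pics/c4.png",b)
```

```text
(no output)
```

View pics/c3.png

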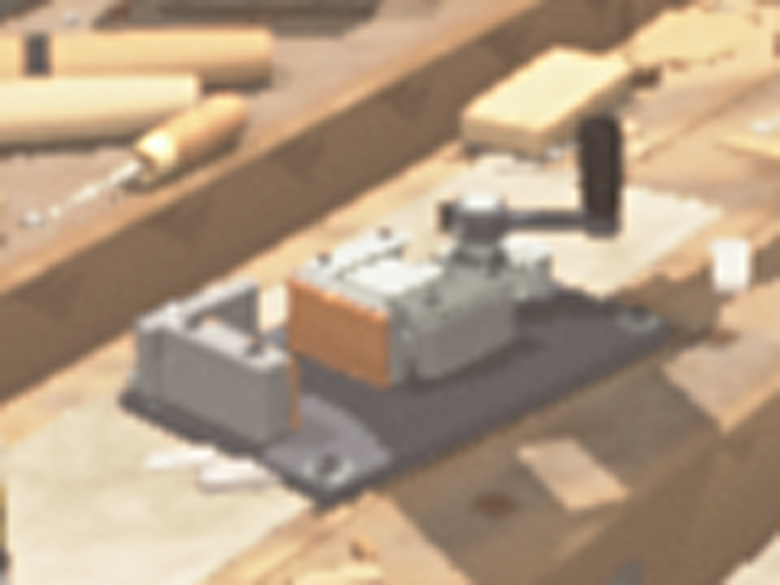

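View pics/c4.png

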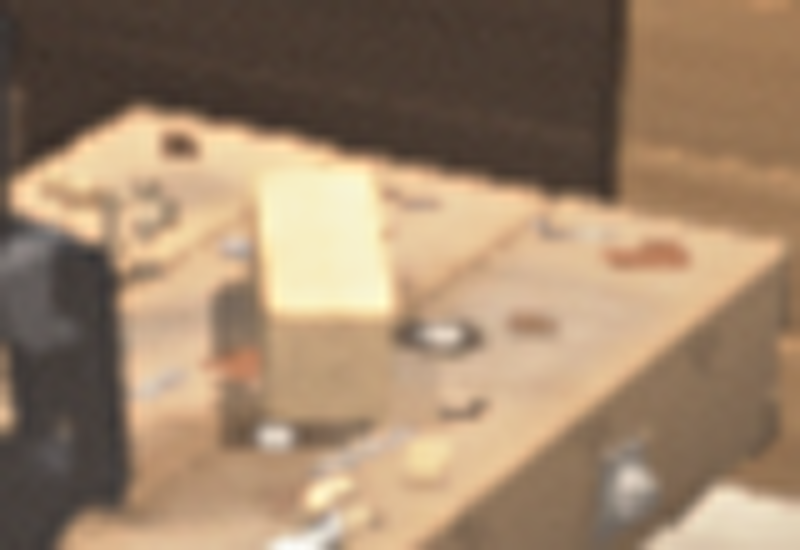

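Crop c4 (scale 10, offset 345,160): block top corners at (262,313), (262,172), (378,172) and (395,315). Its underside edge is at row ~412.

Crop c3 (scale 6.5, offset 235,180): grip top centre (600,122), grip bottom (600,225), hub top (480,203). The plate's front-left corner is at (322,485) and the fixed jaw's near top inner corner at (297,352). Nothing occludes the vise.

Run:
```python
from h import *
t=manip.grab_frame("top");s=manip.grab_frame("side")
m=lambda ox,oy,k:(lambda x,y:(ox+(x+.5)/k-.5,oy+(y+.5)/k-.5))
c1=m(230,165,6.5);c2=m(340,150,5);c3=m(235,180,6.5);c4=m(345,160,10)
X=np.array([tri(t,c2(*a),s,c4(*b)) for a,b in zip([(400,350),(612,225),(655,277),(437,415)],[(262,313),(262,172),(378,172),(395,315)])])
print("block",X.round(4).tolist(),X.mean(0).round(4),[np.linalg.norm(X[i]-X[i-1]).round(4) for i in range(4)])
d=X[1]+X[2]-X[0]-X[3];print("axis",np.degrees(np.arctan2(d[1],d[0])))
for n,a,b in[("grip",(578,340),(600,122)),("hub",(520,228),(480,203)),("plateBL",(108,365),(322,487)),("fixjaw near",(180,265),(297,352)),("movjaw far",(308,135),(287,285)),("movjaw near",(286,280),(388,322))]:
    print(n,tri(t,c1(*a),s,c3(*b)).round(4))
# predicted vise points from pose guess -> side/top px
def pred(c,yaw):
    a=np.radians(yaw);R=np.array([[np.cos(a),-np.sin(a)],[np.sin(a),np.cos(a)]])
    return lambda x,y,z:np.r_[c+R@[x,y],z]
T=pred(np.array([.5373,.2207]),-9.3)
from scipy.optimize import least_squares
obs=[((70,-115),.012,c1(632,140),0),((-70,-115),.012,c1(595,440),0),((-70,115),.012,c1(108,365),0),((-70,115),.012,c3(322,487),1)]
F=[t,s]
r=least_squares(lambda p:np.concatenate([proj(F[k],pred(p[:2],p[2]*100)(x/1e3,y/1e3,z))-o for (x,y),z,o,k in obs]),[.537,.22,-.09],loss="soft_l1")
print("vise",r.x,np.abs(r.fun).max());T=pred(r.x[:2],r.x[2]*100)
a=np.radians(r.x[2]*100);Ri=np.array([[np.cos(a),np.sin(a)],[-np.sin(a),np.cos(a)]])
for n,p,z in[("fix",(200,115),.052),("fix",(180,265),.052),("mov",(308,135),.052),("mov",(286,280),.052),("hub",(520,228),.066),("grip",(578,340),.1105),("stopback",(150,75),.048),("stopback",(308,97),.048)]:
    print(n,(Ri@(onz(t,c1(*p),z)[:2]-r.x[:2])).round(4))
```

```text
block [[0.4751, -0.1636, 0.0402], [0.5425, -0.293, 0.0414], [0.5077, -0.3169, 0.0409], [0.4343, -0.183, 0.0416]] [ 0.4899 -0.2391  0.041 ] [np.float64(0.0452), np.float64(0.1459), np.float64(0.0422), np.float64(0.1527)]
axis -61.87159711349332
grip [0.4812 0.1281 0.1102]
hub [0.5356 0.151  0.0645]
plateBL [0.4898 0.3423 0.011 ]
fixjaw near [0.5292 0.3041 0.0497]
movjaw far [0.5827 0.2445 0.0465]
movjaw near [0.5176 0.2552 0.0483]
vise [ 0.53728749  0.2213909  -0.09836362] 1.8045395560236557
fix [0.044  0.0808]
fix [-0.0242  0.0782]
mov [0.0419 0.0317]
mov [-0.024   0.0308]
hub [ 0.0115 -0.0687]
grip [-0.0396 -0.1017]
stopback [0.0597 0.1068]
stopback [0.0599 0.035 ]
```

Emit:
move_arm --pt "0 0 0 0 0 7 1" --pt "0 0 0 0 0 7 1" --pt "0 0 0 0 0 7 1" --pt "0 0 0 0 0 7 1" --pt "0 0 0 0 0 7 1" --pt "0 0 0 0 0 7 1" --pt "-2 -0.1 0 0 0 0 1" --pt "0 0 3 0 0 0 1" --pt "0 0 3 0 0 0 1" --pt "0 0 3 0 0 0 1" --pt "0 0 3 0 0 0 1" --pt "0 0 3 0 0 0 1" --pt "0 0 2 0 0 0 1" --pt "0 0 0 0 0 0 1" --pt "0 0 0 0 0 0 1"

```text
time: 3.27
tool_pos: [0.466, -0.1913, 0.0795]
tool_rot: [-0.001, 0.508, 0.861, 0.0]
contact_force: [-0.9, -0.2, 0.2]
gripper_width: 1.001
grasp_force: 0.0
```

Emit:
move_arm --pt "-0.3 0 1 0 0 0 1" --pt "0 0 1.5 0 0 0 1" --pt "0 0 1.5 0 0 0 1" --pt "0 0 0.9 0 0 0 1" --pt "0 0 0 0 0 0 1" --pt "0 0 0 0 0 0 0.3" --pt "0 0 0 0 0 0 -0.2" --pt "0 0 0 0 0 0 -0.5" --pt "0 0 0 0 0 0 -1" --pt "0 0 0 0 0 0 -1" --pt "0 0 0 0 0 0 -1" --pt "0 0 0 0 0 0 -1" --pt "0 0 0 0 0 0 -1" --pt "0 0 0 0 0 0 -1"

```text
time: 4.43
tool_pos: [0.4694, -0.196, 0.0329]
tool_rot: [0.001, 0.508, 0.861, -0.0]
contact_force: [-0.5, 0.1, 6.1]
gripper_width: 0.518
grasp_force: 63.1
```

Emit:
move_arm --pt "0 0 -1.5 0 0 0 -1" --pt "0 0 -3 0 0 0 -1" --pt "0 0 -4 0 0 0 -1" --pt "0 0 -4 0 0 0 -1" --pt "0 0 -4 0 0 0 -1" --pt "3.08 1.61 0 0 0 0 -1" --pt "3.08 1.61 0 0 0 0 -1" --pt "3.08 1.61 0 0 0 0 -1" --pt "3.08 1.61 0 0 0 0 -1" --pt "3.08 1.61 0 0 0 0 -1" --pt "3.08 1.61 0 0 0 0 -1" --pt "3.08 1.61 0 0 0 0 -1" --pt "3.08 1.61 0 0 0 0 -1" --pt "3.08 1.61 0 0 0 0 -1" --pt "3.08 1.61 0 0 0 0 -1" --pt "3.08 1.61 0 0 0 0 -1" --pt "3.08 1.61 0 0 0 0 -1" --pt "3.08 1.61 0 0 0 0 -1" --pt "3.08 1.61 0 0 0 0 -1"

```text
time: 6.02
tool_pos: [0.4564, 0.2927, 0.1955]
tool_rot: [-0.0, 0.508, 0.861, -0.0]
contact_force: [0.3, 0.3, -1.8]
gripper_width: 0.513
grasp_force: 62.3
```

Emit:
move_arm --pt "0 0 0 0 0 -6.5 -1" --pt "0 0 0 0 0 -6.5 -1" --pt "0 0 0 0 0 -6.5 -1" --pt "0 0 0 0 0 -6.5 -1" --pt "0 0 0 0 0 -6.5 -1" --pt "0 0 0 0 0 -6.5 -1" --pt "0 0 0 0 0 -6.5 -1" --pt "0 0 0 0 0 -6.5 -1" --pt "0 0 0 0 0 0 -1" --pt "0 0 0 0 0 0 -1" --pt "0 0 0 0 0 0 -1"

```text
time: 6.93
tool_pos: [0.4571, 0.291, 0.1958]
tool_rot: [-0.0, 0.081, 0.997, -0.0]
contact_force: [0.5, 0.2, -1.2]
gripper_width: 0.515
grasp_force: 62.4
```

Emit:
move_arm --pt "0 0 2.5 0 0 0 -1" --pt "0 0 2.5 0 0 0 -1" --pt "0 0 2.5 0 0 0 -1" --pt "0 0 2.5 0 0 0 -1" --pt "0 0 0 0 0 0 -1" --pt "0 0 0 0 0 0 -1"

```text
time: 7.43
tool_pos: [0.4561, 0.2905, 0.0948]
tool_rot: [-0.002, 0.08, 0.997, -0.001]
contact_force: [0.5, 0.0, -1.3]
gripper_width: 0.516
grasp_force: 62.2
```

```bash
cat >> h.py <<'E'
def look(name,rt=(165,245,225,295),rs=(190,265,235,315)):
    t=manip.grab_frame("top")["img"];s=manip.grab_frame("side")["img"];o=[]
    for im,(a,b,c,d) in((t,rt),(s,rs)):
        im=im[a:b,c:d];o.append(cv2.resize(im,(400,int(400*(b-a)/(d-c))),interpolation=cv2.INTER_CUBIC))
    H=max(i.shape[0] for i in o);o=[cv2.copyMakeBorder(i,0,H-i.shape[0],0,0,0) for i in o]
    cv2.imwrite(f"pics/{name}.png",np.hstack(o))
E
python3 -c "
from h import *
look('p1')"
```

```text
(no output)
```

View pics/p1.png

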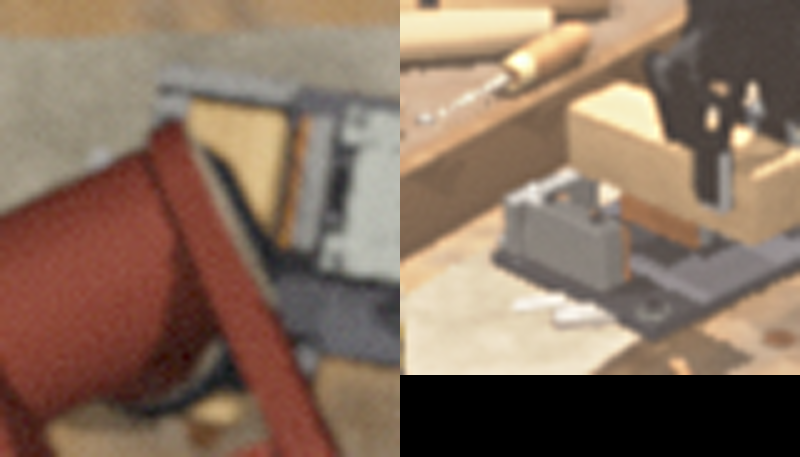

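Top half: the block's far end runs (190,100) to (288,118), its right edge goes on to about (272,235), and it sits level. The moving jaw is to its right (orange from ~x=298), with the end stop above at row ~80. I'll check the lateral fit numerically.

Run:
```python
from h import *
t=manip.grab_frame("top");st=manip.state();p=st["tool_pos"];print(p.round(4))
c=lambda x,y:(225+(x+.5)/5.714-.5,165+(y+.5)/5.714-.5)
a=np.radians(-9.2);u=np.array([np.cos(a),np.sin(a)]);v=np.array([-u[1],u[0]]);o=np.array([.520,.280])
for n,q,z in[("blk farL",(190,100),p[2]+.009),("blk farR",(288,118),p[2]+.009),("blk R",(273,232),p[2]+.009),("mov far",(300,118),.052),("mov near",(278,246),.052),("stop top L",(160,88),.048),("stop top R",(300,110),.048)]:
    w=onz(t,q,z)[:2]-o;print(n,(w@u).round(4),(w@v).round(4))
w=p[:2]-o;print("tcp",w@u,w@v)
```

```text
[0.4589 0.2918 0.0987]
blk farL 0.271 0.2523
blk farR 0.2548 -0.033
blk R -0.0711 -0.0399
mov far 0.2807 -0.0612
mov near -0.104 -0.053
stop top L 0.3202 0.3729
stop top R 0.3072 -0.0573
tcp -0.06222641753578334 0.0018441711068580228
```

Run:
```python
from h import *
P=[]
for i in range(4):
    t=manip.grab_frame("top");P.append(manip.state()["tool_pos"].round(4))
print(P);p=P[-1]
c=lambda x,y:(225+(x+.5)/5.714-.5,165+(y+.5)/5.714-.5)
a=np.radians(-9.2);u=np.array([np.cos(a),np.sin(a)]);v=np.array([-u[1],u[0]]);o=np.array([.520,.280])
for n,q,z in[("blk farL",(190,100),.105),("blk farR",(288,118),.105),("blk R",(273,232),.105),("mov far",(300,118),.052),("mov near",(278,246),.052),("stop top L",(160,88),.048),("stop top R",(300,110),.048)]:
    w=onz(t,c(*q),z)[:2]-o;print(n,(w@u).round(4),(w@v).round(4))
```

```text
[array([0.459 , 0.2918, 0.0988]), array([0.4588, 0.2917, 0.0987]), array([0.4586, 0.2916, 0.0983]), array([0.4583, 0.2915, 0.098 ])]
blk farL 0.0603 0.023
blk farR 0.0578 -0.0254
blk R 0.0016 -0.0267
mov far 0.0691 -0.0242
mov near 0.0027 -0.0231
stop top L 0.0758 0.0494
stop top R 0.074 -0.023
```

Numerically the block sits about 1.5 mm too near the moving jaw, so I'll shift it +0.15 cm and lower it in stages, watching force.

Emit:
move_arm --pt "0 0.15 0 0 0 0 -1" --pt "0 0 0.5 0 0 0 -1" --pt "0 0 0.5 0 0 0 -1" --pt "0 0 0.4 0 0 0 -1" --pt "0 0 0.4 0 0 0 -1" --pt "0 0 0.4 0 0 0 -1" --pt "0 0 0 0 0 0 -1" --pt "0 0 0 0 0 0 -1"

```text
time: 8.45
tool_pos: [0.4574, 0.2924, 0.0737]
tool_rot: [-0.0, 0.08, 0.997, -0.0]
contact_force: [-0.2, -0.6, -1.3]
gripper_width: 0.519
grasp_force: 62.2
```

Emit:
move_arm --pt "0 0 0.5 0 0 0 -1" --pt "0 0 0.5 0 0 0 -1" --pt "0 0 0.5 0 0 0 -1" --pt "0 0 0.5 0 0 0 -1" --pt "0 0 0.3 0 0 0 -1" --pt "0 0 0 0 0 0 -1" --pt "0 0 0 0 0 0 -1"

```text
time: 9.03
tool_pos: [0.4574, 0.2925, 0.0509]
tool_rot: [-0.0, 0.08, 0.997, -0.0]
contact_force: [-0.7, -0.5, -2.0]
gripper_width: 0.518
grasp_force: 62.2
```

Emit:
move_arm --pt "0 0 0.2 0 0 0 -1" --pt "0 0 0.1 0 0 0 -1" --pt "0 0 0 0 0 0 -1" --pt "0 0 0 0 0 0 -1"

```text
time: 9.37
tool_pos: [0.4577, 0.2926, 0.0484]
tool_rot: [0.0, 0.08, 0.997, 0.0]
contact_force: [-0.3, 0.2, -1.0]
gripper_width: 0.515
grasp_force: 62.2
```

Emit:
move_arm --pt "0 0 0.15 0 0 0 -1" --pt "0 0 0.1 0 0 0 -1" --pt "0 0 0 0 0 0 -1" --pt "0 0 0 0 0 0 -1"

```text
time: 9.7
tool_pos: [0.4576, 0.2925, 0.0457]
tool_rot: [-0.0, 0.08, 0.997, -0.0]
contact_force: [0.6, -0.2, -1.8]
gripper_width: 0.517
grasp_force: 62.2
```

Emit:
move_arm --pt "0 0 0.1 0 0 0 -1" --pt "0 0 0 0 0 0 -1" --pt "0 0 0 0 0 0 -1"

```text
time: 9.95
tool_pos: [0.4579, 0.2926, 0.045]
tool_rot: [0.0, 0.08, 0.997, 0.0]
contact_force: [0.2, -1.0, -0.7]
gripper_width: 0.515
grasp_force: 62.5
```

Emit:
move_arm --pt "0 0 0.07 0 0 0 -1" --pt "0 0 0 0 0 0 -1" --pt "0 0 0 0 0 0 -1"

```text
time: 10.2
tool_pos: [0.4579, 0.2927, 0.0449]
tool_rot: [0.0, 0.08, 0.997, 0.0]
contact_force: [-3.7, -2.6, 6.0]
gripper_width: 0.515
grasp_force: 63.1
```

Emit:
move_arm --pt "-0.2 0 -0.04 0 0 0 -1" --pt "-0.2 0 0 0 0 0 -1" --pt "-0.2 0 0 0 0 0 -1" --pt "-0.2 0 0 0 0 0 -1" --pt "-0.2 0 0 0 0 0 -1" --pt "0 0 0 0 0 0 -1" --pt "0 0 0 0 0 0 -1"

```text
time: 10.78
tool_pos: [0.4682, 0.2912, 0.0449]
tool_rot: [0.001, 0.08, 0.997, 0.0]
contact_force: [-1.2, 1.0, 4.5]
gripper_width: 0.515
grasp_force: 63.0
```

Emit:
move_arm --pt "-0.1 0 0 0 0 0 -1" --pt "-0.05 0 0 0 0 0 -1" --pt "0 0 0 0 0 0 -1" --pt "0 0 0 0 0 0 -1"

```text
time: 11.12
tool_pos: [0.4689, 0.2911, 0.0449]
tool_rot: [-0.0, 0.08, 0.997, 0.0]
contact_force: [-4.2, 1.2, 6.5]
gripper_width: 0.512
grasp_force: 63.3
```

Emit:
move_arm --pt "-0.05 0 0 0 0 0 -1" --pt "0 0 0 0 0 0 -1" --pt "0 0 0 0 0 0 -1"

```text
time: 11.37
tool_pos: [0.4693, 0.291, 0.0449]
tool_rot: [-0.0, 0.08, 0.997, 0.0]
contact_force: [-4.3, 0.8, 6.3]
gripper_width: 0.514
grasp_force: 63.3
```

Emit:
move_arm --pt "-0.05 0 0 0 0 0 -1" --pt "0 0 0 0 0 0 -1" --pt "0 0 0 0 0 0 -1"

```text
time: 11.62
tool_pos: [0.4698, 0.2909, 0.0449]
tool_rot: [-0.0, 0.08, 0.997, 0.0]
contact_force: [-4.5, 1.0, 7.0]
gripper_width: 0.512
grasp_force: 63.3
```

Emit:
move_arm --pt "-0.05 0 -0.03 0 0 0 -1" --pt "-0.05 0 0 0 0 0 -1" --pt "0 0 0 0 0 0 -1" --pt "0 0 0 0 0 0 -1"

```text
time: 11.95
tool_pos: [0.4709, 0.2906, 0.0449]
tool_rot: [-0.0, 0.08, 0.997, 0.0]
contact_force: [-3.2, 0.1, 5.0]
gripper_width: 0.516
grasp_force: 63.1
```

Emit:
move_arm --pt "-0.05 0 0 0 0 0 -1" --pt "-0.05 0 0 0 0 0 -1" --pt "0 0 0 0 0 0 -1" --pt "0 0 0 0 0 0 -1"

```text
time: 12.28
tool_pos: [0.472, 0.2903, 0.0449]
tool_rot: [-0.0, 0.08, 0.997, 0.0]
contact_force: [-4.6, 0.7, 4.4]
gripper_width: 0.51
grasp_force: 63.2
```

Emit:
move_arm --pt "-0.05 0 0 0 0 0 -1" --pt "0 0 0 0 0 0 -1" --pt "0 0 0 0 0 0 -1"

```text
time: 12.53
tool_pos: [0.4724, 0.2903, 0.0449]
tool_rot: [-0.0, 0.08, 0.997, 0.0]
contact_force: [-4.1, 1.4, 4.5]
gripper_width: 0.518
grasp_force: 63.2
```

Emit:
move_arm --pt "-0.05 0 0 0 0 0 -1" --pt "0 0 0 0 0 0 -1" --pt "0 0 0 0 0 0 -1"

```text
time: 12.78
tool_pos: [0.4729, 0.2901, 0.0449]
tool_rot: [-0.0, 0.08, 0.997, 0.0]
contact_force: [-4.0, 0.3, 4.4]
gripper_width: 0.513
grasp_force: 63.2
```

Emit:
move_arm --pt "-0.05 0 0 0 0 0 -1" --pt "0 0 0 0 0 0 -1" --pt "0 0 0 0 0 0 -1"

```text
time: 13.03
tool_pos: [0.473, 0.2902, 0.0449]
tool_rot: [-0.001, 0.08, 0.997, -0.0]
contact_force: [-5.7, 1.0, 6.6]
gripper_width: 0.517
grasp_force: 63.4
```

Emit:
move_arm --pt "-0.05 0 0 0 0 0 -1" --pt "0 0 0 0 0 0 -1" --pt "0 0 0 0 0 0 -1"

```text
time: 13.28
tool_pos: [0.473, 0.2902, 0.0449]
tool_rot: [-0.001, 0.08, 0.997, -0.0]
contact_force: [-7.3, 0.5, 7.7]
gripper_width: 0.518
grasp_force: 63.5
```

The block is against the stop: the TCP stopped moving and the far end works out at 74.5 mm against 75 mm. Releasing and retracting upward.

Emit:
move_arm --pt "0 0 0 0 0 0 0.15" --pt "0 0 0 0 0 0 0.3" --pt "0 0 0 0 0 0 0.4" --pt "0 0 0 0 0 0 0.4" --pt "0 0 0 0 0 0 0.4" --pt "0 0 -1 0 0 0 0.4" --pt "0 0 -2 0 0 0 0.4" --pt "0 0 -4 0 0 0 0.4" --pt "0 0 -4 0 0 0 0.7" --pt "0 0 -4 0 0 0 1" --pt "-0.68 -3.17 0 0 0 0 1" --pt "-0.68 -3.17 0 0 0 0 1" --pt "-0.68 -3.17 0 0 0 0 1" --pt "-0.68 -3.17 0 0 0 0 1" --pt "-0.68 -3.17 0 0 0 0 1" --pt "0 0 0 0 0 0 1" --pt "0 0 0 0 0 0 1" --pt "0 0 0 0 0 0 1"

```text
time: 14.78
tool_pos: [0.4825, 0.1281, 0.1954]
tool_rot: [0.0, 0.08, 0.997, 0.0]
contact_force: [0.4, -0.2, 1.2]
gripper_width: 0.998
grasp_force: 0.0
```

```bash
python3 -c "
from h import *
look('p2',(160,240,230,330),(185,265,235,345));print(manip.state()['tool_pos'])"
```

```text
[0.48237001 0.12888495 0.19512313]
```

View pics/p2.png

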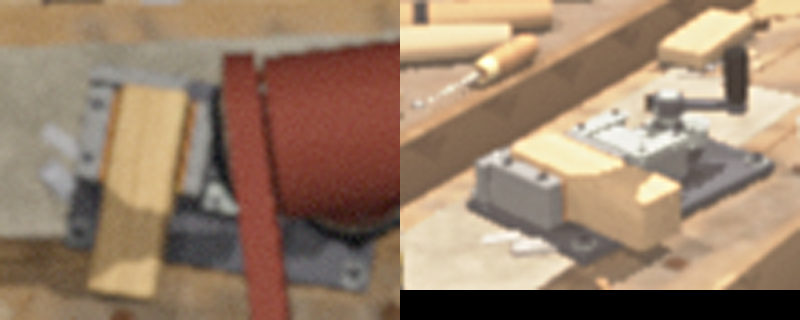

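Side view: the block lies flat on the plate between the jaws, and top view shows its far end against the stop. The grip is untouched at about (737,80) in the side half. Next, grip the crank.

Emit:
move_arm --pt "-0.1 0 2.5 0 0 0 1" --pt "0 0 2.5 0 0 0 1" --pt "0 0 2.5 0 0 0 1" --pt "0 0 1.5 0 0 0 1" --pt "0 0 1 0 0 0 0.6" --pt "0 0 0 0 0 0 0.2" --pt "0 0 0 0 0 0 -0.2" --pt "0 0 0 0 0 0 -0.4" --pt "0 0 0 0 0 0 -1" --pt "0 0 0 0 0 0 -1" --pt "0 0 0 0 0 0 -1" --pt "0 0 0 0 0 0 -1" --pt "0 0 0 0 0 0 -1"

```text
time: 15.97
tool_pos: [0.4844, 0.1279, 0.0967]
tool_rot: [0.001, 0.08, 0.997, 0.0]
contact_force: [-2.4, -0.9, 6.7]
gripper_width: 0.258
grasp_force: 58.7
```

```bash
cat > arc.py <<'E'
import sys,numpy as np
th0,n,st=map(float,sys.argv[1:4]);R=5.8;phi=80.7
for k in range(int(n)):
    m=np.radians(th0+st*(k+.5)-phi);c=2*R*np.sin(np.radians(st/2));print([round(c*np.cos(m),2),round(-c*np.sin(m),2)],end=" ")
print("end",th0+n*st)
E
python3 arc.py 204 36 6;python3 - <<'E'
from h import *
print(manip.state()["tool_pos"],manip.state()["contact_force"])
E
```

```text
[np.float64(-0.36), np.float64(-0.49)] [np.float64(-0.41), np.float64(-0.45)] [np.float64(-0.45), np.float64(-0.4)] [np.float64(-0.49), np.float64(-0.35)] [np.float64(-0.53), np.float64(-0.3)] [np.float64(-0.56), np.float64(-0.24)] [np.float64(-0.58), np.float64(-0.18)] [np.float64(-0.59), np.float64(-0.12)] [np.float64(-0.6), np.float64(-0.06)] [np.float64(-0.61), np.float64(0.0)] [np.float64(-0.6), np.float64(0.07)] [np.float64(-0.59), np.float64(0.13)] [np.float64(-0.58), np.float64(0.19)] [np.float64(-0.55), np.float64(0.25)] [np.float64(-0.52), np.float64(0.31)] [np.float64(-0.49), np.float64(0.36)] [np.float64(-0.45), np.float64(0.41)] [np.float64(-0.4), np.float64(0.45)] [np.float64(-0.35), np.float64(0.49)] [np.float64(-0.3), np.float64(0.53)] [np.float64(-0.24), np.float64(0.56)] [np.float64(-0.18), np.float64(0.58)] [np.float64(-0.12), np.float64(0.59)] [np.float64(-0.06), np.float64(0.6)] [np.float64(0.0), np.float64(0.61)] [np.float64(0.07), np.float64(0.6)] [np.float64(0.13), np.float64(0.59)] [np.float64(0.19), np.float64(0.58)] [np.float64(0.25), np.float64(0.55)] [np.float64(0.31), np.float64(0.52)] [np.float64(0.36), np.float64(0.49)] [np.float64(0.41), np.float64(0.45)] [np.float64(0.45), np.float64(0.4)] [np.float64(0.49), np.float64(0.35)] [np.float64(0.53), np.float64(0.3)] [np.float64(0.56), np.float64(0.24)] end 420.0
[0.48436272 0.12794461 0.09666654] [-2.3708421  -0.88651919  6.68211259]
```

Emit:
move_arm --pt "-0.36 -0.49 0 0 0 0 -1" --pt "-0.41 -0.45 0 0 0 0 -1" --pt "-0.45 -0.4 0 0 0 0 -1" --pt "-0.49 -0.35 0 0 0 0 -1" --pt "-0.53 -0.3 0 0 0 0 -1" --pt "0 0 0 0 0 0 -1" --pt "0 0 0 0 0 0 -1"

```text
time: 16.55
tool_pos: [0.5038, 0.1036, 0.0967]
tool_rot: [0.002, 0.08, 0.997, -0.001]
contact_force: [-1.5, -3.6, 5.3]
gripper_width: 0.261
grasp_force: 58.8
```

Emit:
move_arm --pt "-0.56 -0.24 0 0 0 0 -1" --pt "-0.58 -0.18 0 0 0 0 -1" --pt "-0.59 -0.12 0 0 0 0 -1" --pt "-0.6 -0.06 0 0 0 0 -1" --pt "-0.61 0 0 0 0 0 -1" --pt "-0.6 0.07 0 0 0 0 -1" --pt "0 0 0 0 0 0 -1" --pt "0 0 0 0 0 0 -1"

```text
time: 17.22
tool_pos: [0.5385, 0.0926, 0.0968]
tool_rot: [0.003, 0.08, 0.997, -0.001]
contact_force: [0.7, -6.0, 6.1]
gripper_width: 0.258
grasp_force: 59.2
```

Emit:
move_arm --pt "-0.6 0.0 0 0 0 0 -1" --pt "-0.6 0.12 0 0 0 0 -1" --pt "-0.58 0.2 0 0 0 0 -1" --pt "-0.55 0.26 0 0 0 0 -1" --pt "-0.52 0.32 0 0 0 0 -1" --pt "0 0 0 0 0 0 -1" --pt "0 0 0 0 0 0 -1"

```text
time: 17.8
tool_pos: [0.5671, 0.0999, 0.0966]
tool_rot: [0.001, 0.08, 0.997, 0.002]
contact_force: [-0.6, 3.6, 5.5]
gripper_width: 0.257
grasp_force: 59.3
```

Emit:
move_arm --pt "-0.43 0.45 0 0 0 0 -1" --pt "-0.4 0.45 0 0 0 0 -1" --pt "-0.35 0.49 0 0 0 0 -1" --pt "-0.3 0.53 0 0 0 0 -1" --pt "0 0 0 0 0 0 -1" --pt "0 0 0 0 0 0 -1"

```text
time: 18.3
tool_pos: [0.5847, 0.1158, 0.0966]
tool_rot: [0.001, 0.079, 0.997, 0.001]
contact_force: [0.4, 0.7, 6.5]
gripper_width: 0.256
grasp_force: 59.3
```

Emit:
move_arm --pt "-0.24 0.56 0 0 0 0 -1" --pt "-0.18 0.58 0 0 0 0 -1" --pt "-0.12 0.59 0 0 0 0 -1" --pt "-0.06 0.6 0 0 0 0 -1" --pt "0 0 0 0 0 0 -1" --pt "0 0 0 0 0 0 -1"

```text
time: 18.8
tool_pos: [0.5945, 0.1376, 0.0967]
tool_rot: [0.002, 0.079, 0.997, 0.001]
contact_force: [0.4, 0.3, 5.4]
gripper_width: 0.257
grasp_force: 59.2
```

Emit:
move_arm --pt "0 0.61 0 0 0 0 -1" --pt "0.07 0.6 0 0 0 0 -1" --pt "0.13 0.59 0 0 0 0 -1" --pt "0 0 0 0 0 0 -1" --pt "0 0 0 0 0 0 -1"

```text
time: 19.22
tool_pos: [0.5957, 0.1556, 0.0968]
tool_rot: [0.002, 0.079, 0.997, 0.001]
contact_force: [1.7, -0.4, 6.0]
gripper_width: 0.253
grasp_force: 59.2
```

Emit:
move_arm --pt "0.19 0.58 0 0 0 0 -1" --pt "0.25 0.55 0 0 0 0 -1" --pt "0.31 0.52 0 0 0 0 -1" --pt "0 0 0 0 0 0 -1" --pt "0 0 0 0 0 0 -1"

```text
time: 19.63
tool_pos: [0.5914, 0.1726, 0.0969]
tool_rot: [0.003, 0.079, 0.997, 0.001]
contact_force: [3.1, -2.3, 5.7]
gripper_width: 0.255
grasp_force: 59.2
```

Emit:
move_arm --pt "0.36 0.49 0 0 0 0 -1" --pt "0.41 0.45 0 0 0 0 -1" --pt "0 0 0 0 0 0 -1" --pt "0 0 0 0 0 0 -1"

```text
time: 19.97
tool_pos: [0.5858, 0.1827, 0.0969]
tool_rot: [0.004, 0.08, 0.997, 0.0]
contact_force: [5.6, -2.7, 4.5]
gripper_width: 0.26
grasp_force: 59.2
```

Emit:
move_arm --pt "0.45 0.42 0 0 0 0 -1" --pt "0.49 0.37 0 0 0 0 -1" --pt "0 0 0 0 0 0 -1" --pt "0 0 0 0 0 0 -1"

```text
time: 20.3
tool_pos: [0.5772, 0.1926, 0.0969]
tool_rot: [0.003, 0.08, 0.997, 0.001]
contact_force: [3.7, -0.4, 6.2]
gripper_width: 0.258
grasp_force: 59.3
```

Emit:
move_arm --pt "0.53 0.3 0 0 0 0 -1" --pt "0 0 0 0 0 0 -1" --pt "0 0 0 0 0 0 -1"

```text
time: 20.55
tool_pos: [0.5719, 0.197, 0.0969]
tool_rot: [0.002, 0.08, 0.997, 0.002]
contact_force: [1.8, 0.4, 6.5]
gripper_width: 0.26
grasp_force: 59.4
```

Emit:
move_arm --pt "0.55 0.24 0 0 0 0 -1" --pt "0 0 0 0 0 0 -1" --pt "0 0 0 0 0 0 -1"

```text
time: 20.8
tool_pos: [0.5666, 0.2005, 0.0969]
tool_rot: [0.002, 0.08, 0.997, 0.002]
contact_force: [0.1, 1.2, 7.5]
gripper_width: 0.253
grasp_force: 59.5
```

Emit:
move_arm --pt "0.58 0.18 0 0 0 0 -1" --pt "0 0 0 0 0 0 -1" --pt "0 0 0 0 0 0 -1" --pt "0 0 0 0 0 0 -1"

```text
time: 21.13
tool_pos: [0.561, 0.2033, 0.0969]
tool_rot: [0.001, 0.08, 0.997, 0.002]
contact_force: [0.8, 1.9, 8.0]
gripper_width: 0.259
grasp_force: 59.6
```

Run:
```python
from h import *
O=np.array([.538,.1506]);v=[]
for i in range(8):
    manip.grab_frame("side");s=manip.state();v.append(np.r_[s["tool_pos"],s["contact_force"]])
m=np.mean(v,0);d=m[:2]-O;r=np.linalg.norm(d);u=d/r;t=np.array([-u[1],u[0]])
print(r,np.degrees(np.arctan2(d[1],d[0])),"rad",m[3:5]@u,"tan",m[3:5]@t,np.std(v,0)[3:])
look('p3',(160,240,230,330),(185,265,235,345))
```

```text
0.05747337923603167 66.40139664038337 rad 1.6865031786766458 tan 0.23024819447789582 [0.42171616 0.43716746 0.24740974]
```

View pics/p3.png

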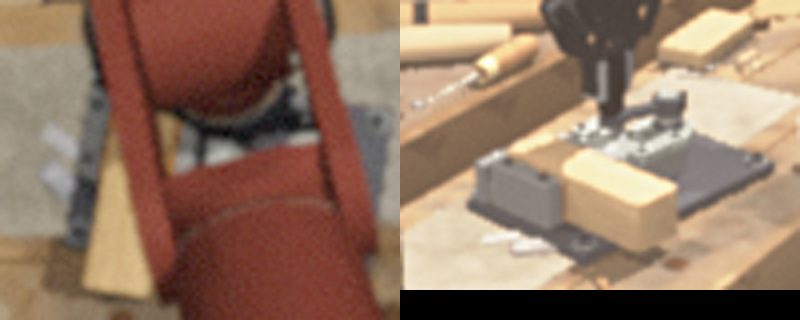

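Side view: the gripper holds the crank over the carriage. The block has been pushed against the fixed jaw, no gap is visible, and the tangential load is about 0, as expected on the dwell. I'll go 3° further toward mid-dwell, then ease open.

Emit:
move_arm --pt "0.29 0.07 0 0 0 0 -1" --pt "0 0 0 0 0 0 -1" --pt "0 0 0 0 0 0 -1" --pt "0 0 0 0 0 0 -0.4" --pt "0 0 0 0 0 0 -0.35" --pt "0 0 0 0 0 0 -0.3" --pt "0 0 0 0 0 0 -0.3" --pt "0 0 0 0 0 0 -0.3" --pt "0 0 0 0 0 0 -0.3"

```text
time: 22.38
tool_pos: [0.5568, 0.2031, 0.0942]
tool_rot: [-0.001, 0.08, 0.997, -0.0]
contact_force: [0.4, 0.1, -0.1]
gripper_width: 0.353
grasp_force: 0.0
```

Emit:
move_arm --pt "0 0 0 0 0 0 -0.1" --pt "0 0 0 0 0 0 0.2" --pt "0 0 0 0 0 0 0.2" --pt "0 0 -1 0 0 0 0.2" --pt "0 0 -2 0 0 0 0.2" --pt "0 0 -3 0 0 0 0.2" --pt "0 0 -4 0 0 0 0.2" --pt "0 0 -4 0 0 0 0.2" --pt "0 -3.5 0 0 0 0 0.2" --pt "0 -4 0 0 0 0 0.2" --pt "0 -4 0 0 0 0 0.2" --pt "0 -4 0 0 0 0 0.2" --pt "0 -4 0 0 0 0 0.2" --pt "0 -4 0 0 0 0 0.2" --pt "0 -4 0 0 0 0 0.2" --pt "0 -3 0 0 0 0 0.2" --pt "0 0 0 0 0 0 0.2" --pt "0 0 0 0 0 0 0.2"

```text
time: 23.88
tool_pos: [0.5087, -0.0993, 0.2357]
tool_rot: [0.001, 0.081, 0.997, 0.0]
contact_force: [0.3, 0.8, 0.2]
gripper_width: 0.603
grasp_force: 0.0
```

```bash
python3 -c "
from h import *
look('p4',(160,240,230,330),(185,265,235,345))"
```

```text
(no output)
```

View pics/p4.png

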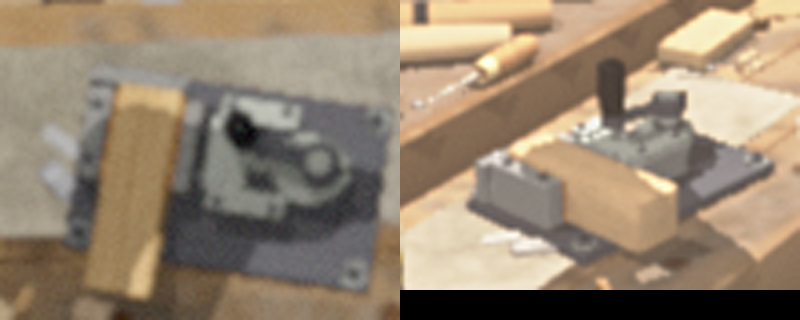

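The grip top is at (240,128), the hub at (322,160), and the block lies between the closed jaws with its far end at the stop. I'll check that the crank stayed where I left it.

Run:
```python
from h import *
t=manip.grab_frame("top");g=onz(t,(230+240.5/4-.5,160+128.5/4-.5),.1105)[:2]
d=g-[.538,.1506];print(g,np.linalg.norm(d),np.degrees(np.arctan2(d[1],d[0])))
k=t["img"][160:240,230:330]
im=t["img"].astype(int).sum(2)[182:202,278:302];ys,xs=np.where(im<110);print(xs.mean()+278,ys.mean()+182,len(xs))
g=onz(t,(xs.mean()+278,ys.mean()+182),.1105)[:2];d=g-[.538,.1506];print(g,np.degrees(np.arctan2(d[1],d[0])))
a=np.radians(-9.2);u=np.array([np.cos(a),np.sin(a)])
for q in[(117,84),(186,95),(86,290),(152,299)]:
    w=onz(t,(230+q[0]/4-.4,160+q[1]/4-.4),.054)[:2]-[.520,.280];print((w@u).round(4),(w@[-u[1],u[0]]).round(4))
```

```text
[0.55282899 0.2051838 ] 0.05656226515667334 74.80107058559167
290.29411764705884 192.73529411764707 34
[0.54967917 0.20339875] 77.52692535127424
0.0752 0.03
0.0738 -0.0208
-0.0754 0.0283
-0.0755 -0.0191
```

```bash
python3 -c "
from plant import manip
print(manip.job_done())"
```

```text
the job is handed in; nothing more can be done
None
```

The block is clamped in the vise with its far end at the stop and the crank released on what the load drop shows is the cam's dwell; it stayed put and I handed the job in at about 24 s, though no verdict came back.

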